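Set the tube shaker to its second speed and start it

ROBOT

A 6-joint arm with a two-finger parallel gripper is mounted at the origin on a cart in front of the work surface, level with it; the furniture and walls round the work are solid. World frame = base frame: x ahead of the robot, y to its left, z up, the work surface at z = 0. Lengths are in mm, angles in rad, forces in N, time in s.
With the tool pointing down it reaches from about 275 to 750 mm from the base axis. Payload 10.2 kg.
Tool frame: the origin (TCP) lies at the very end of the fingers, on their centre line; the grasp point (between the pads) lies 19 mm behind it; z points along the fingers, y is the direction in which the jaws open and shut (so a half turn about z gives the same grasp; the last joint's range is limited). The gripper opens to 88 mm and grips with 3 to 60 N. Pads are 18 mm wide; open, the fingers measure 123 mm over their backs; the gripper's body (75 mm by 187 mm) begins 45 mm behind the grasp point.
Start: joints at [-1.452, 0.313, 1.498, -0, 1.331, -0.223], TCP at [175.959, -494.641, 238.72] pointing down, gripper open.
Joint ranges: [-2.94, 2.94], [-0.97, 2.17], [0.19, 2.56], [-1.23, 4.37], [0.02, 3.11], [-2.88, 2.88]. Speed limits (rad/s): [2.39, 2.39, 3.01, 3.14, 3.14, 3.14].

INTERFACE

Orientations are given as a 3x3 rotation matrix whose columns are the frame's x, y, z axes.
In Python, from station import env gives the robot as it stands.
- The arm moves only by the shell command python3 -m handwheel 'ROWS' [OPENING] [FORCE]. ROWS is JSON, a list of rows, each an object with "linear": the shift along the tool's x, y, z in cm, a list of three; "roll": the turn about the tool's z in rad. A call has 1 to 20 rows; each row is the pose to reach, as a shift and turn from the pose commanded when the call began, along the tool's axes at that moment; what a row does not reach only later rows make up. A row lasts 1/8 s, in which the tool goes at most 62.5 mm and 10.7 degrees, less where a joint would pass 70% of its speed; a pose out of reach is approached as far as the arm can. A call with a gripper value outside its range is refused whole. OPENING is the closure in counts, from 0 (fully open) to 255 (shut), set as the call begins (- or left out, the last holds). The fingers move at their own pace and stop on an object; FORCE is the grip in N (left out, the last holds). Time passes only in rows, so rows that repeat a pose let the fingers close. It gives the time, the measured TCP pose, the force and the opening at its end, in the units of the state.
- env.read_state(): the state, without advancing time (a new reading comes with each control period).
- env.snapshot(name): name is "scene" or "top" or "wrist"; returns a dict with "color" (400x640x3 uint8, blue, green, red), "z_map" (400x640 float32, mm along the optical axis (not along the pixel's ray), 0 where there is no reading), "fovy" (degrees; the focal length in pixels is half the picture's height over the tangent of half this angle, whatever the lens; pixels are square), "cx", "cy" (the principal point, pixels), "camera_from_world" (4x4, takes a point from world to camera coordinates); the wrist camera has in their place "T_tool_cam" (4x4, takes a point from camera to tool coordinates, whose origin is the TCP and whose axes are the flange's). Camera axes: x right, y down, z forward; pixel columns grow to the right and rows downward; lengths in mm; the calibration is good to about 2 mm. A picture is of the moment at which its call begins: read the wrist's pose just before it.
- env.hand_in(): hands the job in, once; it reports no verdict.
The state is a dict: "time_s": time; "joint_pos": joint angles; "joint_vel": joint speeds; "effort": joint torques, N m; "tcp_pos": TCP position; "ee_rot": TCP orientation; "contact_force": force on the tool from outside, world axes, zero at the start; "ft_torque": the same for the moment, N m; "gripper_width": finger opening in mm.
Only numpy, scipy, OpenCV 4.12 (cv2) and the standard library are available. Lean on these libraries where they do the work, as an engineer would, in place of code of your own. Each camera call takes 0.05 s, during which the arm holds its last target. There are 200 camera calls.

TASK

Set the tube shaker to its second speed: with the fingertips push its paddle lever away from you, past the first click, all the way to the far stop, and only then press the large round button right down and let it come back up. Push gently, do not grip or pinch the lever, leave the small button alone, and neither lift nor knock the tubes, the beaker or the bottle.

Things in the scene. Friction and masses are not known exactly. Their poses are not given: they have to be found in the camera images.
- shaker: Tube shaker fixed to the desk, 180 (x) x 220 (y) mm, white deck 70 mm high along its front and right side. Origin: centre of its underside; +x from its front to its back (roughly away from the robot), +y to its left. Behind left a grey tube block (top 87 mm, x 17 to 79, y -25 to 105 mm) holds two tubes. Lever on the right of the deck, two buttons on the front of it.
- lever (a joint): Lever angle, rad: 0 leans 0.5 rad to the front (off, where it starts), grows as the paddle is pushed to the back, 1.0 leans 0.5 rad to the back (second stop, its limit). Sprung detents hold it at 0, 0.5 (first click) and 1.0; before each click it resists with up to about 8 N at the paddle, then runs on into the next rest place. Past 0.8 it goes to 1.0 by itself.
- paddle (a point): Centre of the lever's black paddle (14 mm thick, 34 wide along the shaker's y, 26 high). It swings on a 75 mm radius about a pivot along y at (0, -72, 74) mm in the shaker's frame: centre at (-36, -72, 140) mm at lever 0, (0, -72, 149) half-way, (36, -72, 140) at the second stop. Below it a 10 mm round stem and the hub, whose top is 102 mm above the desk.
- start (a joint): Travel of the large button, m: 0 up, 0.006 fully down; sprung, fully down takes 4 N, comes up by itself.
- start_top (a point): Centre of the top of the large round black button (32 mm across, in a 48 mm ring), at (-48, 72) mm in the shaker's frame, its top 92 mm above the desk; it is pressed straight down.
- stop (a joint): Travel of the small button, m: 0 up, 0.006 down. To be left alone.
- stop_top (a point): Centre of the top of the small round button (16 mm across, in a 32 mm ring), at (-48, 8) mm in the shaker's frame, between the large button and the lever, top 92 mm above the desk.
- tube_a: Capped sample tube, 30 mm across, 97 mm tall, standing loosely in the shaker's right-hand hole; origin at its foot, 37 mm above the desk, so its top is at 134 mm. To be left alone.
- tube_b: The same in the left-hand hole.
- glass_beaker: Empty clear beaker, 72 mm across, 94 mm tall, to the left of the shaker; origin under its centre. To be left alone.
- squeeze_bottle: Wash bottle, 105 x 75 x 209 mm, behind the shaker; origin under its centre. To be left alone.

How it is judged:
By the outcome, as a careful person would: the job done as asked, in the order asked, and still so for the second after the job is handed in, with the robot touching nothing.
It also fails if it takes over 34 s, if anything falls off the work surface, if the arm or the gripper's body presses on something with over 40 N, if the wrist force passes 120 N, or if a joint passes its speed limit or range.

## Working session

There is one attempt and no reset: what is moved stays moved. The work goes in short steps, Python scripts to look and compute and a shell command to move; the robot and the scene stay as the last step left them, time stands still between calls to the robot, and variables do not carry over. Pictures are saved under pics/ and viewed, about 8 in all and at most 12, crops included, and the job is handed in when it is done.

```bash
ls; mkdir -p pics
cat > h.py <<'E'
import numpy as np, cv2
from station import env
def cloud(s):
    f=200/np.tan(np.radians(s["fovy"])/2); z=s["z_map"]; v,u=np.mgrid[:400,:640]
    P=np.stack([(u-s["cx"])*z/f,(v-s["cy"])*z/f,z,np.ones_like(z)],-1)
    W=P@np.linalg.inv(s["camera_from_world"]).T
    W[z==0]=np.nan
    return W[...,:3]
E
python3 - <<'E'
from h import *
st=env.read_state();print({k:np.round(v,3).tolist() for k,v in st.items()})
for n in("top","scene"):
    s=env.snapshot(n);np.save(n+".npy",cloud(s));cv2.imwrite(f"pics/{n}.png",s["color"]);print(n,s["fovy"],np.round(s["camera_from_world"],2).tolist())
E
```

```text
pics
{'time_s': 0.0, 'joint_pos': [-1.452, 0.313, 1.498, -0.0, 1.331, -0.223], 'joint_vel': [-0.0, -0.002, 0.001, -0.0, 0.001, 0.001], 'effort': [0.0, -40.221, -25.227, 0.069, 0.035, -0.0], 'tcp_pos': [175.93, -494.378, 238.172], 'ee_rot': [[0.942, 0.335, -0.0], [0.335, -0.942, 0.001], [0.0, -0.001, -1.0]], 'contact_force': [0.215, 0.841, 0.531], 'ft_torque': [0.027, 0.065, 0.024], 'gripper_width': 88.298}
top 50.32804244144008 [[-0.02, -1.0, 0.02, 369.46], [-0.99, 0.02, -0.16, 639.76], [0.16, -0.02, -0.99, 936.64], [0.0, 0.0, 0.0, 1.0]]
scene 44.208454180120064 [[0.8, -0.6, 0.0, -288.66], [-0.45, -0.59, -0.67, 572.84], [0.41, 0.53, -0.74, 543.61], [0.0, 0.0, 0.0, 1.0]]
```

View pics/top.png

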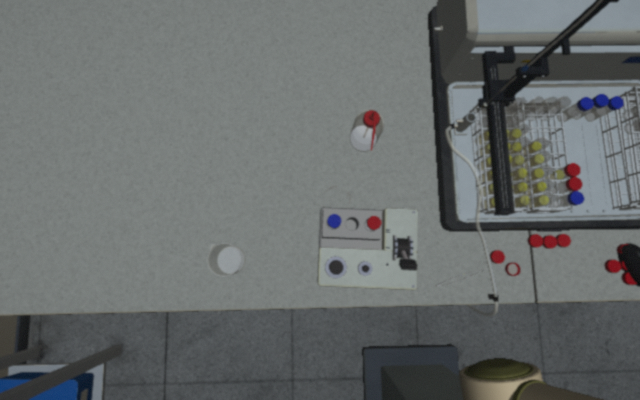

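View pics/scene.png

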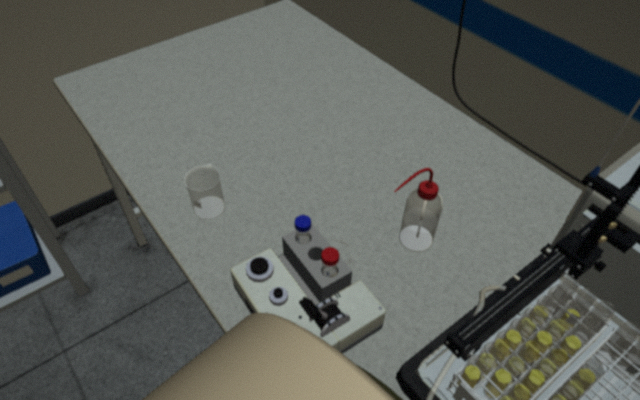

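Top view: large button (336,267), small button (365,268), paddle (408,265), caps (334,221) blue and (374,223) red, deck corners about (321,207), (418,209), (416,290), (319,286). The arm starts on the right.

```bash
cat > fit.py <<'E'
from h import *
from scipy.optimize import least_squares
s=env.snapshot("top");W=cloud(s);np.save("top.npy",W);c=s["color"].astype(int);f=200/np.tan(np.radians(s["fovy"])/2)
T=s["camera_from_world"]
def cen(u,v,r,m):
    vv,uu=np.nonzero(m[v-r:v+r+1,u-r:u+r+1]);return np.array([uu.mean()+u-r,vv.mean()+v-r]),len(uu)
g=c.max(-1)
dark=g<90
obs=[]
for (u,v,r,m,p) in [(336,267,9,dark,(-48,72,92)),(365,268,5,dark,(-48,8,92)),(334,221,9,(c[...,0]-c[...,2]>50),None),(374,223,9,(c[...,2]-c[...,0]>50),None),(408,265,12,g<45,None)]:
    q,n=cen(u,v,r,m); q_=q.round().astype(int); print(q.round(1),n,W[q_[1],q_[0]].round(1)); 
    if p: obs.append((q,p))
# corners of deck top
for q,p in [((321,207.5),(90,110,70)),((418,209),(90,-110,70)),((416.5,290),(-90,-110,70)),((319,286.5),(-90,110,70))]:
    u,v=map(int,q)
    if p!=(90,110,70): obs.append((np.array(q),p))
def proj(P):
    C=P@T[:3,:3].T+T[:3,3];return np.c_[s["cx"]+f*C[:,0]/C[:,2],s["cy"]+f*C[:,1]/C[:,2]]
Q=np.array([o[0] for o in obs]);P=np.array([o[1] for o in obs],float)
def tw(x,P):
    a=x[2];R=np.array([[np.cos(a),-np.sin(a),0],[np.sin(a),np.cos(a),0],[0,0,1]]);return P@R.T+[x[0],x[1],0]
w=np.array([3,3,1,1,1])[:,None]
r=least_squares(lambda x:((proj(tw(x,P))-Q)*w).ravel(),[450,0,0])
print(r.x.round(4));print((proj(tw(r.x,P))-Q).round(2).tolist())
m=(abs(W[...,2]-70)<8);print("deck",np.nanmedian(W[...,2][280:288,330:400]), "desk",np.nanmedian(W[100:300,100:200,2]))
K=np.array([[-36,-72,140],[0,-72,149],[36,-72,140],[-48,72,92],[-48,8,92.]]);print(tw(r.x,K).round(1));print(proj(tw(r.x,K)).round(1))
E
python3 fit.py
python3 - <<'E'
import cv2
i=cv2.imread('pics/top.png')[195:300,300:440];cv2.imwrite('pics/c1.png',cv2.resize(i,None,fx=5,fy=5,interpolation=2))
E
```

```text
[335.7 266.9] 149 [480.3 320.6  90.4]
[365.  268.2] 35 [476.9 258.   89.9]
[334.  220.5] 137 [577.9 324.7 131.4]
[373.8 222.3] 138 [571.9 241.  132.8]
[406.7 262.6] 130 [485.7 179.3 146.4]
[ 5.237052e+02  2.466564e+02 -6.430000e-02]
[[-0.06, 0.04], [0.26, 0.1], [-0.45, -0.43], [0.66, -0.05], [-2.09, -0.88]]
deck 68.94695962477567 desk -0.9570779978047312
[[483.2 177.1 140. ]
 [519.1 174.8 149. ]
 [555.  172.5 140. ]
 [480.4 321.6  92. ]
 [476.3 257.7  92. ]]
[[407.4 264.3]
 [408.6 246.4]
 [407.7 229.2]
 [335.6 267. ]
 [365.3 268.3]]
```

View pics/c1.png

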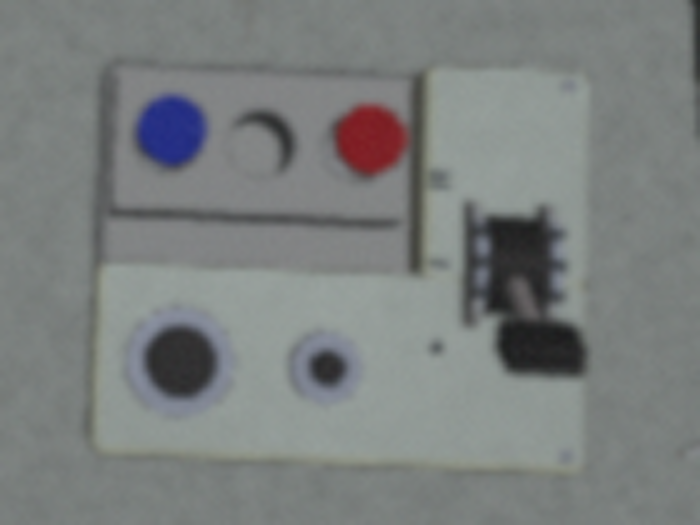

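```bash
cat > go.py <<'E'
import sys
from h import *
X=np.array([523.7,246.7]);a=-.0643;R=np.array([[np.cos(a),-np.sin(a)],[np.sin(a),np.cos(a)]])
st=env.read_state();p=st["tcp_pos"];E=np.array(st["ee_rot"])
print("t",st["time_s"],"tcp",np.round(p,1),"shaker",(R.T@(p[:2]-X)).round(1),"F",np.round(st["contact_force"],1),"w",round(st["gripper_width"],1),"yawerr",round(np.arctan2(E[1,0],E[0,0])-a,3))
for t in sys.argv[1:]:
    t=np.array(eval(t),float);w=np.r_[R@t[:2]+X,t[2]];print(t,w.round(1),"tool cm",(E.T@(w-p)/10).round(2))
E
python3 go.py "(-95,-72,240)" "(-95,-72,130)"
python3 - <<'E'
import numpy as np
W=np.load('top.npy').reshape(-1,3)
for y in range(-500,350,50):
  r=[]
  for x in range(250,900,50):
    m=(abs(W[:,0]-x-25)<25)&(abs(W[:,1]-y-25)<25); r.append(int(np.nanmax(W[m,2])) if m.any() else -9)
  print(y,r)
E
```

```text
t 0.15 tcp [ 175.9 -494.5  238.3] shaker [-299.4 -762. ] F [0.5 0.3 0.7] w 88.0 yawerr 0.406
[-95. -72. 240.] [424.3 181.  240. ] tool cm [ 46.04 -55.31  -0.11]
[-95. -72. 130.] [424.3 181.  130. ] tool cm [ 46.04 -55.3   10.89]
-500 [-740, -741, -9, -9, -9, -9, -9, -9, -9, -9, -9, -9, -9]
-450 [-741, -740, 2, 0, -9, 22, 33, -9, 51, 55, 55, -9, 51]
-400 [-742, -742, 2, 34, 37, 33, 102, 109, 108, 109, 136, 141, 151]
-350 [-740, -744, 3, 4, 17, 4, 108, 138, 143, 153, 165, 166, 167]
-300 [-740, -745, 3, 4, 3, 4, 59, 51, 51, 52, 50, 147, 50]
-250 [-740, -741, 3, 4, 5, 19, 107, 148, 147, 107, 107, 146, 52]
-200 [-740, -744, 2, 4, 4, 18, 150, 153, 152, 109, 109, 149, 51]
-150 [-741, -742, 1, 4, 15, 15, 108, 149, 149, 151, 145, 148, 50]
-100 [-740, -76, 25, 29, 17, 17, 131, 151, 151, 151, 152, 150, 208]
-50 [384, 224, 27, 33, 41, 53, 214, 212, 213, 212, 417, 520, 213]
0 [354, 241, 4, 8, 6, 4, 212, 212, 213, 213, 520, 546, 212]
50 [271, 222, 2, 5, 4, 4, 38, 39, 38, 115, 98, 38, 38]
100 [225, -742, 3, 72, 73, 73, 74, 71, 5, 5, 5, 4, 4]
150 [-740, -742, 2, 75, 155, 120, 74, 72, 4, 4, 4, 3, 5]
200 [-737, -742, 3, 74, 92, 89, 138, 88, 4, 204, 211, 156, 4]
250 [-740, -743, 4, 72, 94, 91, 135, 89, 4, 4, 156, 154, 4]
300 [-739, -743, 2, 73, 95, 90, 137, 89, 3, 4, 4, 5, 4]
```

```bash
python3 -m handwheel '[{"linear":[2,-2.4,0],"roll":0.02},{"linear":[5,-6,0],"roll":0.05},{"linear":[8,-9.6,0],"roll":0.08},{"linear":[11,-13.2,0],"roll":0.11},{"linear":[14,-16.8,0],"roll":0.14},{"linear":[17,-20.4,0],"roll":0.17},{"linear":[20,-24,0],"roll":0.2},{"linear":[23,-27.6,0],"roll":0.23},{"linear":[26,-31.2,0],"roll":0.26},{"linear":[29,-34.8,0],"roll":0.29},{"linear":[32,-38.4,0],"roll":0.32},{"linear":[35,-42,0],"roll":0.35},{"linear":[38,-45.6,0],"roll":0.38},{"linear":[41,-49.2,0],"roll":0.406},{"linear":[44,-52.8,0],"roll":0.406},{"linear":[46,-55.3,0],"roll":0.406},{"linear":[46,-55.3,0],"roll":0.406},{"linear":[46,-55.3,0],"roll":0.406},{"linear":[46,-55.3,0],"roll":0.406}]' 255 10; python3 go.py "(-95,-72,130)"
python3 - <<'E'
from h import *
cv2.imwrite("pics/w1.png",env.snapshot("wrist")["color"])
E
```

```text
time_s: 2.52
tcp_pos: [423.9, 179.7, 238.8]
ee_rot: [[0.998, -0.065, 0.0], [-0.065, -0.998, -0.0], [0.0, 0.0, -1.0]]
contact_force: [0.6, -0.3, 0.7]
gripper_width: 0.8
t 2.525 tcp [423.9 179.7 238.8] shaker [-95.3 -73.2] F [ 0.6 -0.3  0.7] w 0.8 yawerr -0.001
[-95. -72. 130.] [424.3 181.  130. ] tool cm [ 0.03 -0.12 10.88]
```

View pics/w1.png

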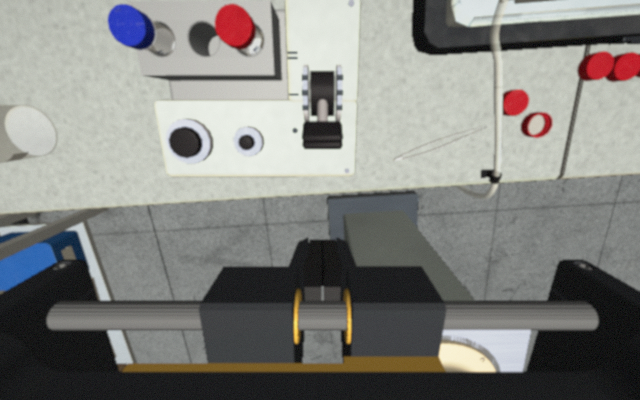

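The wrist view shows the closed fingers (323,270) lined up with the paddle (322,135). The large button is at (188,141). Next I lower in front of the lever and push slowly.

```bash
python3 -m handwheel '[{"linear":[0,-0.1,3],"roll":0},{"linear":[0,-0.1,7],"roll":0},{"linear":[0,-0.1,10],"roll":0},{"linear":[0,-0.1,10.9],"roll":0},{"linear":[0.8,-0.1,10.9],"roll":0},{"linear":[1.6,-0.1,10.9],"roll":0},{"linear":[2.4,-0.1,10.9],"roll":0},{"linear":[3.0,-0.1,10.9],"roll":0},{"linear":[3.4,-0.1,10.9],"roll":0},{"linear":[3.8,-0.1,10.9],"roll":0},{"linear":[4.2,-0.1,10.9],"roll":0},{"linear":[4.6,-0.1,10.9],"roll":0},{"linear":[4.6,-0.1,10.9],"roll":0}]'; python3 go.py
```

```text
time_s: 4.2
tcp_pos: [469.3, 178.8, 129.7]
ee_rot: [[0.998, -0.064, -0.002], [-0.064, -0.998, 0.0], [-0.002, 0.0, -1.0]]
contact_force: [-5.3, 0.4, 2.9]
gripper_width: 0.4
t 4.2 tcp [469.3 178.8 129.7] shaker [-49.9 -71.3] F [-5.3  0.4  2.9] w 0.4 yawerr 0.0
```

```bash
python3 -m handwheel '[{"linear":[0.4,0,0],"roll":0},{"linear":[0.8,0,0],"roll":0},{"linear":[1.2,0,0],"roll":0},{"linear":[1.6,0,0],"roll":0},{"linear":[2.0,0,0],"roll":0},{"linear":[2.4,0,0],"roll":0},{"linear":[2.8,0,0],"roll":0},{"linear":[3.2,0,0],"roll":0},{"linear":[3.6,0,0],"roll":0}]'; python3 go.py;  python3 -m handwheel '[{"linear":[0.4,0,0],"roll":0},{"linear":[0.8,0,0],"roll":0},{"linear":[1.2,0,0],"roll":0},{"linear":[1.5,0,0],"roll":0},{"linear":[1.8,0,0],"roll":0},{"linear":[1.8,0,0],"roll":0}]'; python3 go.py
cat > see.py <<'E'
from h import *
import sys
n=sys.argv[1];i=env.snapshot("top")["color"][180:300,300:460]
j=env.snapshot("wrist")["color"][0:300,100:500]
cv2.imwrite(f"pics/{n}.png",np.hstack([cv2.resize(i,(400,300),interpolation=2),j]))
E
python3 see.py p1
```

```text
time_s: 5.32
tcp_pos: [505.6, 176.3, 129.7]
ee_rot: [[0.998, -0.064, -0.001], [-0.064, -0.998, -0.0], [-0.001, 0.0, -1.0]]
contact_force: [-4.8, -0.5, 4.3]
gripper_width: 0.7
t 5.325 tcp [505.6 176.3 129.7] shaker [-13.5 -71.4] F [-4.8 -0.5  4.3] w 0.7 yawerr 0.0
time_s: 6.08
tcp_pos: [524.2, 175.1, 129.8]
ee_rot: [[0.998, -0.064, 0.001], [-0.064, -0.998, 0.0], [0.001, -0.0, -1.0]]
contact_force: [-0.6, -0.7, 0.5]
gripper_width: 0.5
t 6.075 tcp [524.2 175.1 129.8] shaker [  5.1 -71.4] F [-0.6 -0.7  0.5] w 0.5 yawerr -0.0
```

View pics/p1.png

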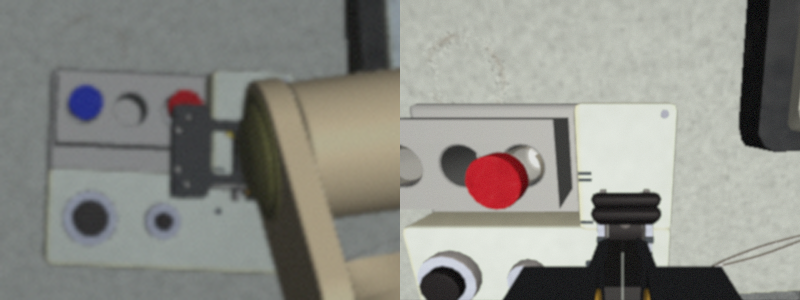

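Force has dropped to zero at TCP x = +5, so the lever (paddle now ahead of the fingers, right half at about (627,208)) has run on. I'll nudge a bit more to feel the stop, then back off.

```bash
python3 -m handwheel '[{"linear":[0.3,0,0],"roll":0},{"linear":[0.6,0,0],"roll":0},{"linear":[0.8,0,0],"roll":0},{"linear":[0.8,0,0],"roll":0}]'; python3 go.py "(-95,-72,130)" "(-95,-72,240)"
```

```text
time_s: 6.68
tcp_pos: [531.9, 174.6, 129.7]
ee_rot: [[0.998, -0.064, -0.0], [-0.064, -0.998, 0.0], [-0.0, -0.0, -1.0]]
contact_force: [0.0, -0.3, 0.4]
gripper_width: 0.6
t 6.675 tcp [531.9 174.6 129.7] shaker [ 12.9 -71.4] F [ 0.  -0.3  0.4] w 0.6 yawerr 0.0
[-95. -72. 130.] [424.3 181.  130. ] tool cm [-10.79   0.06  -0.03]
[-95. -72. 240.] [424.3 181.  240. ] tool cm [-10.79   0.06 -11.03]
```

```bash
python3 -m handwheel '[{"linear":[-2,0,0],"roll":0},{"linear":[-4.5,0,0],"roll":0},{"linear":[-6.1,0,-1],"roll":0},{"linear":[-6.1,-2,-4],"roll":0},{"linear":[-6.1,-6,-5],"roll":0},{"linear":[-6.1,-10,-5],"roll":0},{"linear":[-6.1,-13,-4],"roll":0},{"linear":[-6.1,-14.3,-3],"roll":0},{"linear":[-6.1,-14.3,-2],"roll":0},{"linear":[-6.1,-14.3,-2],"roll":0}]'; python3 go.py "(-48,72,92)" "(-48,72,86)"; python3 see.py p2
python3 - <<'E'
from h import *
cv2.imwrite("pics/s2.png",env.snapshot("scene")["color"][180:380,180:460])
E
```

```text
time_s: 7.92
tcp_pos: [479.9, 320.2, 148.9]
ee_rot: [[0.998, -0.065, -0.002], [-0.065, -0.998, -0.001], [-0.002, 0.001, -1.0]]
contact_force: [0.4, 0.3, 0.4]
gripper_width: 0.2
t 7.925 tcp [479.9 320.2 148.9] shaker [-48.5  70.5] F [0.4 0.3 0.4] w 0.2 yawerr -0.001
[-48.  72.  92.] [480.4 321.6  92. ] tool cm [ 0.05 -0.15  5.69]
[-48.  72.  86.] [480.4 321.6  86. ] tool cm [ 0.06 -0.16  6.29]
```

View pics/p2.png

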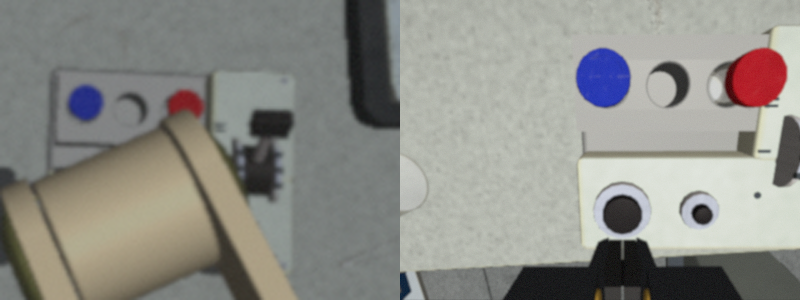

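The lever is at the second stop: the paddle is at top pixel (409,229) and the prediction was (407.7,229.2). The fingers (623,250) are centred on the large button (622,213), so I press it.

```bash
python3 -m handwheel '[{"linear":[0.05,-0.15,2],"roll":0},{"linear":[0.05,-0.15,4],"roll":0},{"linear":[0.05,-0.15,5.2],"roll":0},{"linear":[0.05,-0.15,5.6],"roll":0},{"linear":[0.05,-0.15,5.9],"roll":0},{"linear":[0.05,-0.15,6.2],"roll":0},{"linear":[0.05,-0.15,6.3],"roll":0},{"linear":[0.05,-0.15,6.3],"roll":0}]'; python3 go.py
```

```text
time_s: 9.07
tcp_pos: [481.0, 322.7, 87.1]
ee_rot: [[0.998, -0.064, 0.001], [-0.064, -0.998, 0.0], [0.001, -0.0, -1.0]]
contact_force: [0.1, -1.1, 3.6]
gripper_width: 0.3
t 9.075 tcp [481.  322.7  87.1] shaker [-47.5  73.1] F [ 0.1 -1.1  3.6] w 0.3 yawerr 0.0
```

```bash
python3 -m handwheel '[{"linear":[0,0,0.1],"roll":0},{"linear":[0,0,0.15],"roll":0},{"linear":[0,0,0.15],"roll":0}]'|grep -E "tcp|force"; python3 -m handwheel '[{"linear":[0,0,0.1],"roll":0},{"linear":[0,0,0.1],"roll":0}]'|grep -E "tcp|force"
```

```text
tcp_pos: [481.1, 322.8, 86.3]
contact_force: [-1.4, -2.3, 11.0]
tcp_pos: [481.1, 322.8, 86.2]
contact_force: [-5.2, -5.5, 18.2]
```

The button has bottomed: z stays at 86.2 while the force rises to 18 N. I lift straight up, retreat and check.

```bash
python3 -m handwheel '[{"linear":[0,0,-0.4],"roll":0},{"linear":[0,0,-1],"roll":0},{"linear":[0,0,-3],"roll":0},{"linear":[0,0,-7],"roll":0},{"linear":[0,0,-12],"roll":0},{"linear":[-3,0,-15],"roll":0},{"linear":[-8,0,-15],"roll":0},{"linear":[-12,3,-15],"roll":0},{"linear":[-13,6,-15],"roll":0},{"linear":[-13,10,-15],"roll":0},{"linear":[-13,10,-15],"roll":0},{"linear":[-13,10,-15],"roll":0}]'; python3 go.py; python3 see.py p3
python3 - <<'E'
from h import *
W=cloud(env.snapshot("top"));W0=np.load("top.npy")
for n,u,v in [("start",336,267),("stop",365,268),("paddle",408,229),("tubeA",374,222),("tubeB",334,221)]: print(n,W[v,u].round(1),W0[v,u].round(1))
E
```

```text
time_s: 11.2
tcp_pos: [344.7, 231.7, 234.2]
ee_rot: [[0.998, -0.064, -0.0], [-0.064, -0.998, 0.0], [-0.0, -0.0, -1.0]]
contact_force: [0.7, 0.6, -0.3]
gripper_width: 0.3
t 11.2 tcp [344.7 231.7 234.2] shaker [-177.7  -26.5] F [ 0.7  0.6 -0.3] w 0.3 yawerr -0.0
start [480.3 320.5  89. ] [480.3 320.6  90.4]
stop [476.9 258.4  93. ] [476.9 258.   89.9]
paddle [554.5 174.5 151. ] [560.8 155.3  69.5]
tubeA [571.8 241.3 134.7] [571.9 241.  132.8]
tubeB [575.7 324.8 132.5] [575.5 324.9 133.9]
```

View pics/p3.png

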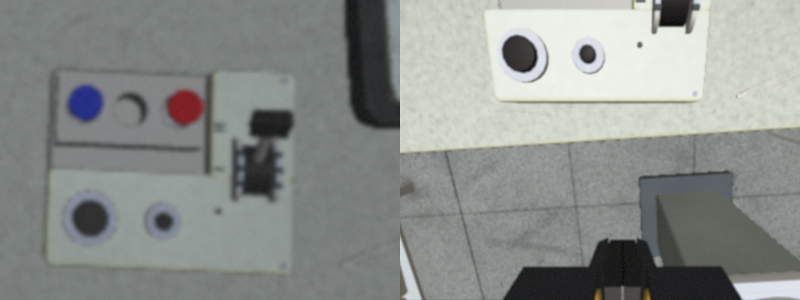

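The paddle is at the second stop (272,123), the tubes are unmoved and the robot is clear. I'll average depth over the button to confirm it came up, then hand in.

Run:
```python
from h import *
W=np.mean([cloud(env.snapshot("top")) for _ in range(4)],0);W0=np.load("top.npy")
for n,u,v,r in [("start",336,267,4),("stop",365,268,2)]: print(n,*(np.nanmean(w[v-r:v+r+1,u-r:u+r+1,2]).round(2) for w in (W,W0)))
print(env.hand_in())
```

```text
start 91.27 91.47
stop 90.85 90.89
the job is handed in; nothing more can be done
None
```

The shaker is set to its second speed, and I handed the job in at about 11.5 s of the 34 s allowed.

- **Lever:** I pushed the paddle with closed fingertips, reading about 5 to 7 N, past the first click. It then ran on by itself to the far stop. In the top camera it sits at pixel (409,229); the second stop was predicted at (407.7,229.2).
- **Large button:** I pressed it only after the lever was at its stop. It went down to about z = 86 mm, and my last steps of the press pushed on to 18 N, well over the 4 N it needs.
- **Button release:** It came back up, with its top at 91.3 mm against 91.5 mm before the press.
- **Left alone:** The small button is unchanged (90.9 mm before and after), and both tubes are where they were within camera noise. I did not re-measure the beaker or the bottle; the arm never went near them.
- **At hand-in:** The robot was clear of everything, with wrist force near zero.

One single-pixel height on the large button read 89 mm, which looked low. The averaged reading above cleared it up as noise. No other check failed or disagreed.

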